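# Draw a disc cutter into line and lock it

## Robot

A 6-joint arm with a two-finger parallel gripper is mounted at the origin on the work surface; the furniture and walls round the work are solid. World frame = base frame: x ahead of the robot, y to its left, z up, the work surface at z = 0. Lengths are in m, angles in degrees, forces in N, time in s.
With the tool pointing down it reaches from about 0.4 to 0.825 m from the base axis. Payload 7 kg.
Tool frame: the origin (TCP) lies at the very end of the fingers, on their centre line; the grasp point (between the pads) lies r.grip_depth behind it (r.grip_depth is the distance from the TCP to the grasp point, in m); z points along the fingers, y is the direction in which the jaws open and shut (so a half turn about z gives the same grasp; the last joint's range is limited). The gripper opens to 88 mm and grips with 3 to 60 N. Pads are 19 mm wide; open, the fingers measure 130 mm over their backs; the gripper's body (78 mm by 193 mm) begins 47 mm behind the grasp point.
Start: joints at [16.507, 20.546, 0.682, 0, -70.136, -16.507], TCP at [0.675, -0, 0.227] pointing down, gripper open.
Joint ranges: [-176.03, 176.03], [-82.01, 121.73], [-58.28, 71.71], [-173.87, 95.51], [-174.79, -0.11], [-173.66, 173.66]. Speed limits (degrees/s): [136.94, 136.94, 172.46, 180, 180, 180].

## Interface

Orientations are given as [roll, pitch, yaw] about the fixed x, y, z axes, in that order (R = Rz(yaw) Ry(pitch) Rx(roll)).
In Python, from plant import r gives the robot as it stands. The module is installed in compiled form; this text tells all that it offers.
- The arm moves only by the tool step_arm, never from a script. Its argument "increments" is a list of rows, each a list of 3 entries, a list of its own where there are three numbers: the shift along the tool's x, y, z in m, then the turn, a rotation vector about the tool's x, y, z in rad, then the closure, from 0 (fully open) to 1 (shut). In form: [[[x, y, z], [wx, wy, wz], grip], ...]. A call has 1 to 10 rows; each row is the pose to reach, as a shift and turn from the pose commanded when the call began, along the tool's axes at that moment; what a row does not reach only later rows make up. A row lasts 1/10 s, in which the tool goes at most 50 mm and 8.59 degrees, less where a joint would pass 70% of its speed; a pose out of reach is approached as far as the arm can. A call with a gripper value outside its range is refused whole. The fingers move at their own pace and stop on an object; "force" is the grip in N (left out, the last holds). Time passes only in rows, so rows that repeat a pose let the fingers close. It gives the time, the measured TCP pose, the force and the opening at its end, in the units of the state.
- r.get_state(): the state, without advancing time (a new reading comes with each control period).
- r.capture(name): name is "scene" or "side" or "wrist"; returns a dict with "color" (480x640x3 uint8, red, green, blue), "intrinsics" (3x3 intrinsics, pixels), "rvec" (rotation vector, rad) and "tvec" (3), from world to camera coordinates, as OpenCV has them; the wrist camera has in their place "T_tool_cam" (4x4, takes a point from camera to tool coordinates, whose origin is the TCP and whose axes are the flange's). Camera axes: x right, y down, z forward; pixel columns grow to the right and rows downward; lengths in m; the calibration is good to about 2 mm. A picture is of the moment at which its call begins: read the wrist's pose just before it. There is no depth.
- r.close_job(): hands the job in, once; it reports no verdict.
The state is a dict: "time_s": time; "joints": joint angles; "qd": joint speeds; "joint_torque": joint torques, N m; "tcp_pos": TCP position; "eef_rot": TCP orientation; "contact_force": force on the tool from outside, world axes, zero at the start; "moment": the same for the moment, N m; "gripper_width": finger opening in m.
Only numpy, scipy, OpenCV 4.12 (cv2) and the standard library are available. Lean on these libraries where they do the work, as an engineer would, in place of code of your own. Each camera call takes 0.05 s, during which the arm holds its last target.

## Task

The disc cutter was clamped with its guide plate out of line with the die below. Turn its clamp handle to released, take the tapered drift from the wooden block and push it down through the corner pin holes of both plates until its collar is fully home, which pulls the plate into line, then turn the handle back to locked and leave the drift standing in the holes. Leave the two punches in their block, and the bottle, upturned cup, jar and loupe where they are.

Things in the scene. Friction and masses are not known exactly. Their poses are not given: they have to be found in the camera images.
- die: Die block of the disc cutter, the lower plate: ground steel, 120 x 84 x 30 mm (own x, y, z), fixed; origin at the centre of its underside, z up. The handle's spindle stands on its z axis and carries a fixed round drum, 41 mm across, up to 86 mm above the bench. A brass strip lies on the die and sticks out 25 mm at its -x end; the guide plate lies on it, its top 45.5 mm above the bench.
- die_pin_hole (a point): Mouth of the pin hole in the die, in its top face (30 mm above the bench), at (46, 26) mm in the die's x, y: round, 14 mm across, through the block. Axes are the die's.
- guide_pin_hole (a point): Mouth of the matching pin hole in the top face (45.5 mm above the bench) of the guide plate, the upper steel plate, 120 x 84 x 14 mm, 0.7 kg, loose round the 16 mm spindle: 14 mm across, through the plate, at (46, 26) mm from the spindle in the plate's own x, y. Axes are the plate's. At the start it lies 4 to 6.5 mm to one side of the die's hole; in line, the two lie one above the other.
- handle (a joint): Clamp handle on the spindle, a lever with an upright knob. 0 = locked detent (lever along the die's -y), 1.57 = released detent (lever along the die's -x, over the brass strip); grows clockwise from above. A snap spring drives it to the nearer end; turning takes up to 0.3 N m (4 N at the knob). Locked, it presses the guide plate down with 40 N so that it cannot turn; released, the plate is free.
- handle_knob (a point): Middle of the upright round knob of black plastic at the lever's end, 94 mm above the bench and 78 mm from the spindle axis (the die's z axis): 20 mm diameter, 36 mm tall (from 77 to 112 mm above the bench). The lever's arm lies below it, its top 73 mm above the bench. Moves with the handle.
- drift_grip (a point): The tapered steel drift, 86 mm long, z along its axis to the blunt end. This point is the middle of its 15 mm thick ribbed grip, 25 mm above the underside of its collar. The collar is 20 mm across and 4 mm thick; above it the grip is 40 mm long; below it the shank is 12.6 mm thick for 22 mm, then tapers over 20 mm to a 4.4 mm tip, 42 mm below the collar's underside. It stands upright in one of the block's three holes, hanging by its collar, easy to lift straight out.
- drift_collar (a point): Centre of the underside of the drift's collar, which comes to rest on the top of the guide plate (45.5 mm above the bench) when the drift is fully home.
- punch_block: Wooden punch block, 130 x 46 x 50 mm (own x, y, z), fixed; origin at the centre of its underside. Three 16 mm holes in a row along its own x, at -44, 0 and 44 mm, 45 mm deep, hold the drift and the two punches in any order. The bench lamp's head hangs ahead and to the left of it: its underside is 150 mm above the bench, its near edge runs from about x = 0.57, y = 0.30 to x = 0.67, y = 0.10.
- punch_plain_top (a point): Top of the plain disc punch, a straight steel cylinder 14 mm across and 83 mm long, standing in the block and ending 88 mm above the bench. Stays there.
- punch_stepped_top (a point): Top of the stepped disc punch, a steel cylinder 14 mm across with an 11 mm upper end, no collar, 89 mm long, standing in the block and ending 94 mm above the bench. Stays there.
- dropper_bottle_mid (a point): Half-way up the clear square dropper bottle with a pointed nozzle, 30 x 30 x 86 mm, standing near the die. Stays as it is.
- alu_cup_mid (a point): Half-way up the upturned aluminium cup, 57 mm across and 48 mm tall, near the die. Stays as it is.
- glue_pot_mid (a point): Half-way up the small amber jar with a black cap, 42 mm across and 54 mm tall, near the die. Stays as it is.
- loupe_mid (a point): Middle of the open folding loupe lying on the bench below the handle's swing, 24 x 56 x 12 mm. Stays as it is.
Things that resemble listed ones, but are neither listed nor needed, are in the scene too. What is shaped like the part that bears drift_grip but orange or turquoise is not meant.

How it is judged:
By the outcome, as a careful person would: the job done as asked, in the order asked, and still so for the second after the job is handed in, with the robot touching nothing.
It also fails if it takes over 67 s, if anything falls off the work surface, if the arm or the gripper's body presses on something with over 40 N, if the wrist force passes 120 N, or if a joint passes its speed limit or range.

## Working session

There is one attempt and no reset: what is moved stays moved. The work goes in short steps, Python scripts to look and compute and a tool call to move; the robot and the scene stay as the last step left them, time stands still between calls to the robot, and variables do not carry over. Pictures are saved under pics/ and viewed, and the job is handed in when it is done.

Besides the shell and the picture viewer there is one more tool, called as name(argument=value, ...), one argument or row to a line, values as JSON. step_arm: Moves the arm, as the interface text tells. Its arguments: {"type":"object","properties":{"increments":{"type":"array","items":{"type":"array"}},"force":{"type":"number"}},"required":["increments"]}

```bash
mkdir -p pics
cat > h.py <<'E'
import numpy as np, cv2, pickle
from plant import r
from scipy.spatial.transform import Rotation as R
def cap(name,fn):
    s=r.get_state(); c=r.capture(name); c['state']=s
    cv2.imwrite('pics/'+fn+'.png',c['color'][:,:,::-1]); pickle.dump(c,open('pics/'+fn+'.pkl','wb')); return c
def load(fn): return pickle.load(open('pics/'+fn+'.pkl','rb'))
def cam(c):
    if 'rvec' in c:
        Rm=cv2.Rodrigues(np.array(c['rvec'],float))[0]; t=np.array(c['tvec'],float).ravel(); return Rm,t
    s=c['state']; T=np.eye(4); T[:3,:3]=R.from_euler('xyz',s['eef_rot'],degrees=True).as_matrix(); T[:3,3]=s['tcp_pos']
    T=np.linalg.inv(T@np.array(c['T_tool_cam'])); return T[:3,:3],T[:3,3]
def px2z(c,uv,z):
    Rm,t=cam(c); d=Rm.T@np.linalg.inv(c['intrinsics'])@np.array([uv[0],uv[1],1.]); o=-Rm.T@t
    return o+d*(z-o[2])/d[2]
def proj(c,P):
    Rm,t=cam(c); q=np.array(c['intrinsics'])@(Rm@np.array(P,float)+t); return q[:2]/q[2]
def crop(fn,x0,y0,x1,y1,out):
    im=cv2.imread('pics/'+fn+'.png')[y0:y1,x0:x1]; k=min(800/(x1-x0),600/(y1-y0)); cv2.imwrite('pics/'+out+'.png',cv2.resize(im,None,fx=k,fy=k,interpolation=cv2.INTER_CUBIC)); print('scale',k)
E
python3 - <<'E'
from h import *
for n in('scene','side','wrist'):
    c=cap(n,n+'0'); Rm,t=cam(c); print(n,-Rm.T@t, Rm[2])
print(r.get_state(), r.grip_depth); print(c['T_tool_cam'],c['intrinsics'])
E
```

```text
scene [1.09413011 0.15050268 0.75478145] [-0.62744467 -0.18202063 -0.75708762]
side [ 0.38822375 -0.80314667  0.42763885] [ 0.17529078  0.89834627 -0.40279911]
wrist [ 0.67495117 -0.07179252  0.38434539] [-0.0022788   0.26644082 -0.96384859]
{'time_s': 0.15, 'joints': array([ 1.65066131e+01,  2.05836446e+01,  6.46024924e-01, -1.52091528e-02,
       -7.01369424e+01, -1.65059954e+01]), 'qd': array([ 0.06642041, -0.11728725,  0.17246707,  0.00666939, -0.0106742 ,
        0.0739347 ]), 'joint_torque': array([ 1.39394037e-04, -5.83274567e+01,  2.93289685e+01,  7.00122759e+00,
        8.75052094e-03, -9.76538854e-05]), 'tcp_pos': array([ 6.74623193e-01, -2.88028900e-05,  2.25819142e-01]), 'eef_rot': array([ 1.79924448e+02, -7.47604274e-03, -9.00045543e+01]), 'contact_force': array([-0.3892605 ,  0.36869304,  0.22080563]), 'moment': array([ 0.02856381, -0.01782492, -0.00130828]), 'gripper_width': 0.0875965549496336} 0.0188
[[ 7.58772054e-04 -9.63822774e-01 -2.66542838e-01  7.17905093e-02]
 [ 9.99999422e-01  5.28324204e-04  9.36287454e-04 -1.36380780e-04]
 [-7.61594139e-04 -2.66543394e-01  9.63822618e-01 -1.58607842e-01]
 [ 0.00000000e+00  0.00000000e+00  0.00000000e+00  1.00000000e+00]] [[331.70332237   0.         318.43842117]
 [  0.         331.70332237 239.26277305]
 [  0.           0.           1.        ]]
```

View pics/scene0.png

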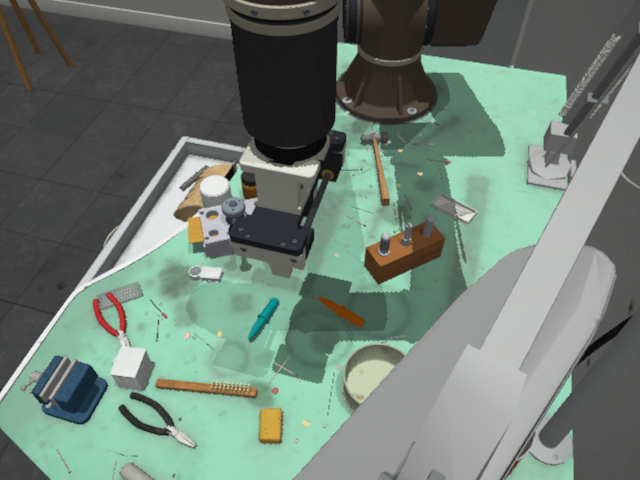

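View pics/side0.png

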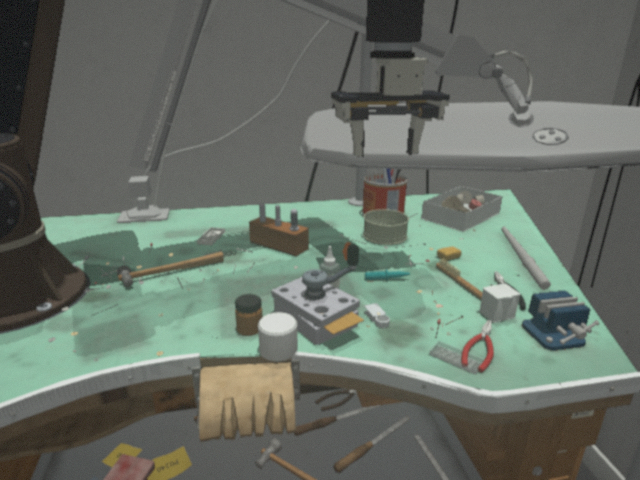

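View pics/wrist0.png

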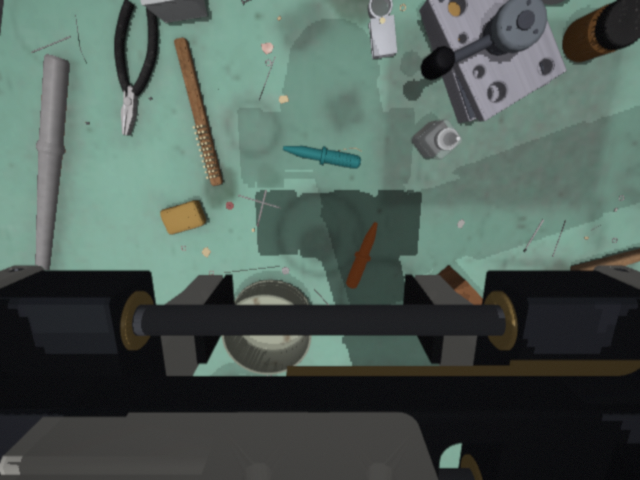

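The overviews show the die at scene (215,220), side (315,300) and wrist (500,60). The block is at scene (405,250), with its three items standing in it. Next I'll enlarge these areas.

Run:
```python
from h import *
crop('side0',225,190,385,350,'s1'); crop('wrist0',360,0,640,200,'w1'); crop('scene0',340,180,480,290,'c1')
for n,uv in(('scene0',(405,250)),('side0',(278,225)),('wrist0',(520,20)),('side0',(316,275))):
    print(n,px2z(load(n),uv,.09))
```

```text
scale 3.75
scale 2.857142857142857
scale 5.454545454545454
scene0 [0.53723568 0.1325544  0.09      ]
side0 [0.47655158 0.02836703 0.09      ]
wrist0 [ 0.51728472 -0.16771625  0.09      ]
side0 [ 0.50975876 -0.18562374  0.09      ]
```

View pics/s1.png

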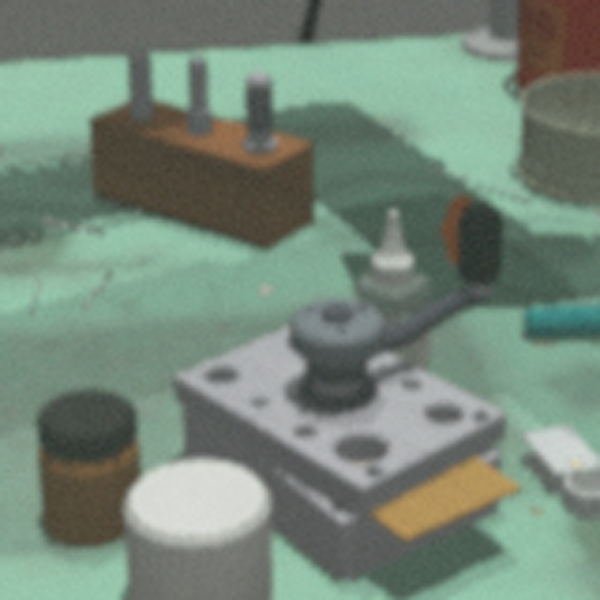

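View pics/w1.png

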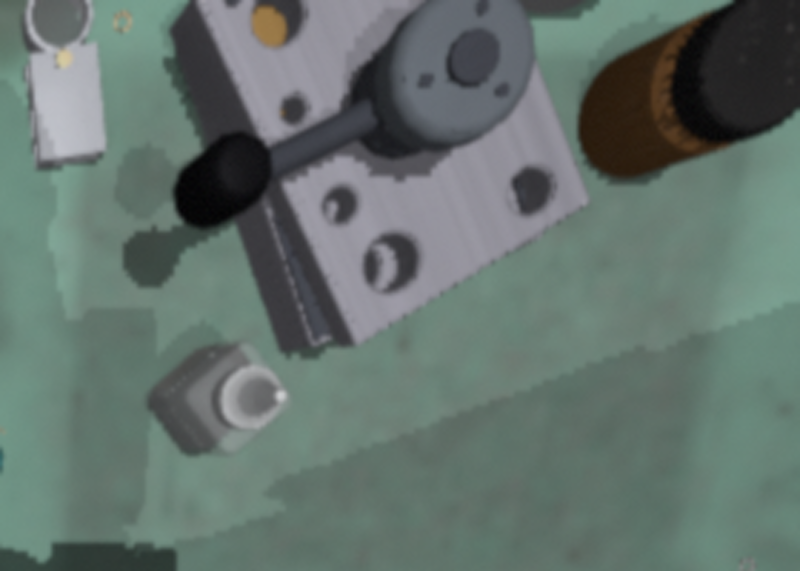

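View pics/c1.png

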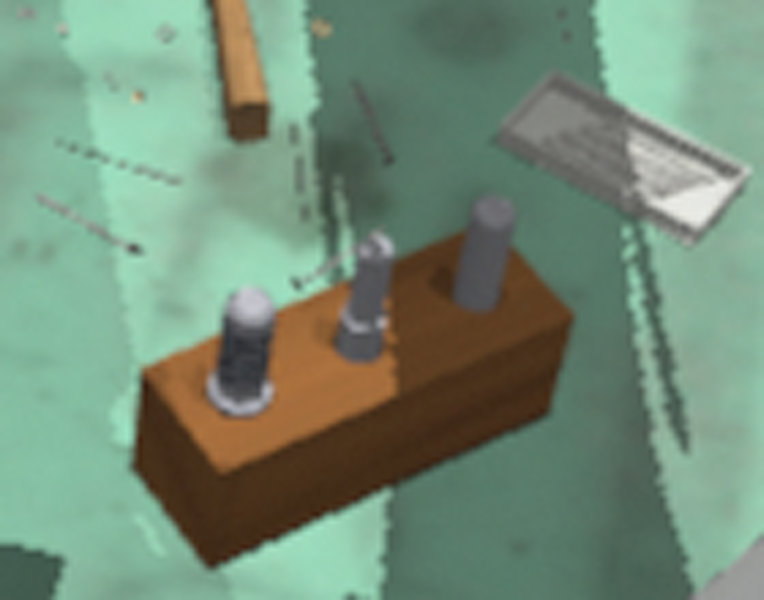

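```bash
cat >> h.py <<'E'
def tri(obs):
    A=[];b=[]
    for c,uv in obs:
        Rm,t=cam(c);d=Rm.T@np.linalg.inv(c['intrinsics'])@np.array([uv[0],uv[1],1.]);d/=np.linalg.norm(d);o=-Rm.T@t
        M=np.eye(3)-np.outer(d,d);A.append(M);b.append(M@o)
    x=np.linalg.lstsq(np.vstack(A),np.hstack(b),rcond=None)[0]
    return x,[proj(c,x)-uv for c,uv in obs]
E
python3 - <<'E'
from h import *
s,d,w=load('scene0'),load('side0'),load('wrist0')
S=lambda x,y:(x/5.4545+340,y/5.4545+180)
D=lambda x,y:(x/3.75+225,y/3.75+190)
W=lambda x,y:(x/2.857+360,y/2.857)
print('collar',px2z(s,S(241,391),.052),px2z(d,D(260,143),.052),tri([(s,S(241,391)),(d,D(260,143))]))
print('drifttop',px2z(s,S(250,298),.094),px2z(d,D(260,80),.094))
print('stepped',px2z(s,S(377,240),.094),px2z(d,D(199,60),.094))
print('plain',px2z(s,S(494,208),.088))
print('drum',px2z(w,W(472,55),.086),px2z(d,D(337,318),.086),px2z(s,(233,206),.086))
print('knob',px2z(w,W(243,163),.112),px2z(d,D(481,210),.112))
print('guidehole',px2z(w,W(532,190),.0455),px2z(d,D(222,374),.0455))
print('plate corners w',px2z(w,W(588,204),.0455),px2z(w,W(355,345),.0455))
print('bottle',px2z(w,W(270,395),.08),'loupe',px2z(w,W(65,90),.01), 'jar',px2z(w,W(740,85),.054))
E
```

```text
collar [0.51833526 0.09905452 0.052     ] [0.51841631 0.09799081 0.052     ] (array([0.51838854, 0.09897038, 0.05174721]), [array([-0.0701944 ,  0.10944385]), array([-0.08012266, -0.06217851])])
drifttop [0.51762597 0.09774382 0.094     ] [0.51741691 0.08697841 0.094     ]
stepped [0.48491171 0.12963554 0.094     ] [0.48830929 0.12546951 0.094     ]
plain [0.45681278 0.16135047 0.088     ]
drum [ 0.51110967 -0.169544    0.086     ] [ 0.5095938 -0.1773382  0.086    ] [ 0.51818875 -0.16449196  0.086     ]
knob [ 0.58068697 -0.13642147  0.112     ] [ 0.58070023 -0.13919167  0.112     ]
guidehole [ 0.4629463  -0.14441437  0.0455    ] [ 0.46493999 -0.1444662   0.0455    ]
plate corners w [ 0.44390887 -0.14029709  0.0455    ] [ 0.51411447 -0.09684809  0.0455    ]
bottle [ 0.554717  -0.0797557  0.08     ] loupe [ 0.60998954 -0.18353119  0.01      ] jar [ 0.40942119 -0.17202946  0.054     ]
```

The drift is the ribbed, collared item at (0.518, 0.099). The die's yaw is about 115°, with the spindle near (0.511, -0.170). Next I'll move the wrist camera over the die for a refined fix.

step_arm(
  increments=[
    [[0.02, 0.04, -0.006], [0, 0, 0], 0.61],
    [[0.04, 0.08, -0.012], [0, 0, 0], 0.61],
    [[0.06, 0.12, -0.018], [0, 0, 0], 0.61],
    [[0.08, 0.155, -0.024], [0, 0, 0], 0.61],
    [[0.08, 0.155, -0.024], [0, 0, 0], 0.61],
    [[0.08, 0.155, -0.024], [0, 0, 0], 0.61],
    [[0.08, 0.155, -0.024], [0, 0, 0], 0.61],
  ],
)

```text
time_s: 0.85
tcp_pos: [0.5204, -0.0798, 0.2504]
eef_rot: [-180.0, 0.0, -90.0]
contact_force: [-0.2, -0.4, 0.1]
gripper_width: 0.0376
```

Run:
```python
from h import *
cap('wrist','wrist1'); print(r.get_state()['joints'])
```

```text
[ 1.26531529e+01  5.63407191e+00 -1.57821053e+01 -3.06678872e-03
 -6.86161538e+01 -1.26382740e+01]
```

View pics/wrist1.png

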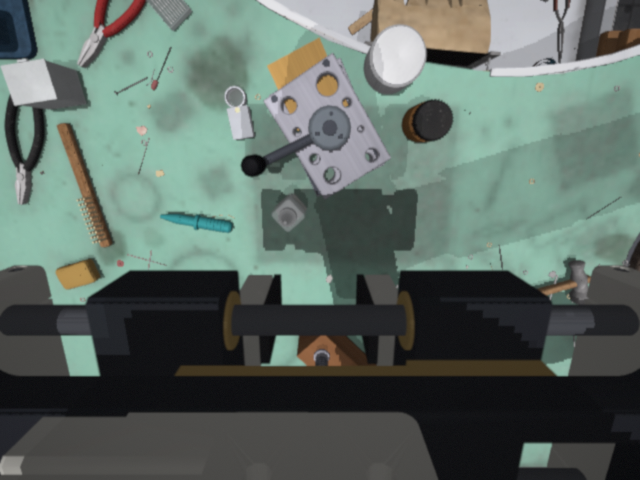

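Run:
```python
from h import *
crop('wrist1',220,20,460,200,'w2')
```

```text
scale 3.3333333333333335
```

View pics/w2.png

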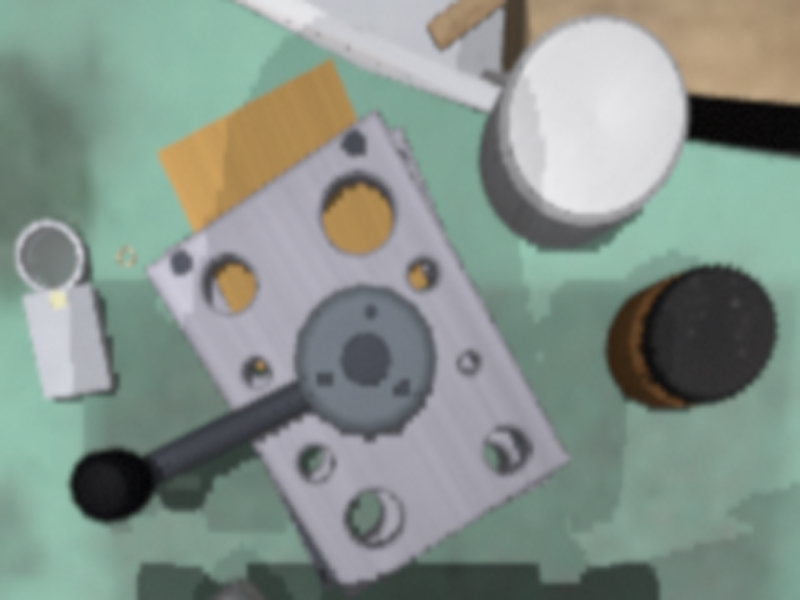

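Run:
```python
from h import *
w=load('wrist1'); W=lambda x,y:(x/3.3333+220,y/3.3333+20)
sp=px2z(w,W(366,359),.086); kn=px2z(w,W(112,484),.112)
print('sp',sp,'knob',kn, kn-sp, np.linalg.norm((kn-sp)[:2]))
a=np.degrees(np.arctan2(*(kn-sp)[1::-1])); print('lever ang',a)
g=px2z(w,W(507,449),.0455); print('guide',g,np.linalg.norm((g-sp)[:2]))
th=np.radians(a+90); X=np.array([np.cos(th),np.sin(th)]);Y=np.array([-X[1],X[0]])
print('diehole',sp[:2]+.046*X+.026*Y,'off',(g[:2]-sp[:2]-.046*X-.026*Y))
cs=[px2z(w,W(*p),.0455)[:2] for p in((380,113),(148,268),(568,460),(338,585))]
print('corners',cs, 'ctr',np.mean(cs,0))
e=cs[2]-cs[0];print('plate yaw',np.degrees(np.arctan2(e[1],e[0])),np.linalg.norm(e)); e=cs[3]-cs[1];print(np.degrees(np.arctan2(e[1],e[0])),np.linalg.norm(e))
print('jar',px2z(w,W(710,333),.054),'cup',px2z(w,W(597,120),.048),'loupe',px2z(w,W(65,310),.01))
print('strip end', px2z(w,W(160,153),.0315),px2z(w,W(332,61),.0315))
print('bottle',px2z(w,(289,213),.086), 'released knob', sp[:2]-.078*X)
```

```text
sp [ 0.50985289 -0.16928273  0.086     ] knob [ 0.5770843  -0.13666102  0.112     ] [0.06723141 0.03262171 0.026     ] 0.0747277621967615
lever ang 25.883374888570817
guide [ 0.46329987 -0.14430454  0.0455    ] 0.05283080344238775
diehole [ 0.46638022 -0.1392473 ] off [-0.00308035 -0.00505724]
corners [array([ 0.50505491, -0.24050081]), array([ 0.57541848, -0.19785191]), array([ 0.44365562, -0.14091237]), array([ 0.51702713, -0.10087924])] ctr [ 0.51028904 -0.17003608]
plate yaw 121.65509017128886 0.11699457498614352
121.05392486871698 0.11319562128781126
jar [ 0.4046013  -0.17859568  0.054     ] cup [ 0.44135017 -0.23809992  0.048     ] loupe [ 0.60945148 -0.18911251  0.01      ]
strip end [ 0.57240472 -0.23273461  0.0315    ] [ 0.51921121 -0.25808953  0.0315    ]
bottle [ 0.5494047  -0.08919128  0.086     ] released knob [ 0.54390307 -0.23945812]
```

Die yaw is 115.7°, the spindle is at (0.510, -0.1693), and the plate is turned about 6°. The knob should be at (0.580, -0.136). I'll go above it and turn the jaws tangential.

step_arm(
  increments=[
    [[0.02, -0.02, 0.03], [0, 0, -0.145], 0.61],
    [[0.04, -0.04, 0.06], [0, 0, -0.29], 0.61],
    [[0.056, -0.06, 0.09], [0, 0, -0.435], 0.61],
    [[0.056, -0.06, 0.09], [0, 0, -0.58], 0.61],
    [[0.056, -0.06, 0.09], [0, 0, -0.725], 0.61],
    [[0.056, -0.06, 0.09], [0, 0, -0.87], 0.61],
    [[0.056, -0.06, 0.09], [0, 0, -1.015], 0.61],
    [[0.056, -0.06, 0.09], [0, 0, -1.16], 0.61],
    [[0.056, -0.06, 0.09], [0, 0, -1.305], 0.61],
    [[0.056, -0.06, 0.09], [0, 0, -1.45], 0.61],
  ],
)

```text
time_s: 1.9
tcp_pos: [0.5806, -0.1355, 0.1593]
eef_rot: [180.0, 0.1, -6.5]
contact_force: [0.3, 0.4, -0.9]
gripper_width: 0.0341
```

Run:
```python
from h import *
s=r.get_state();print(s['joints'],s['eef_rot'],s['tcp_pos'],s['time_s'])
```

```text
[ 5.62508344e+00  1.62153381e+01 -1.48326119e+01 -1.85997423e-03
 -5.90563438e+01  7.78340444e+01] [ 1.79979578e+02  1.02287327e-01 -6.54184822e+00] [ 0.58056784 -0.13553569  0.15931789] 1.9
```

step_arm(
  increments=[
    [[0, 0, 0.0], [0, 0, -0.145], 0.61],
    [[0, 0, 0.0], [0, 0, -0.29], 0.61],
    [[0, 0, 0.0], [0, 0, -0.435], 0.61],
    [[0, 0, 0.0], [0, 0, -0.57], 0.61],
    [[0, 0, 0.02], [0, 0, -0.57], 0.61],
    [[0, 0, 0.04], [0, 0, -0.57], 0.61],
    [[0, 0, 0.06], [0, 0, -0.57], 0.61],
    [[0, 0, 0.078], [0, 0, -0.57], 0.61],
    [[0, 0, 0.078], [0, 0, -0.57], 0.61],
  ],
)

```text
time_s: 2.8
tcp_pos: [0.5785, -0.1356, 0.079]
eef_rot: [-179.8, 0.3, 25.7]
contact_force: [-0.2, 0.7, 0.0]
gripper_width: 0.0339
```

Run:
```python
from h import *
cap('side','side1');crop('side1',265,180,425,300,'s2')
```

```text
scale 5.0
```

View pics/s2.png

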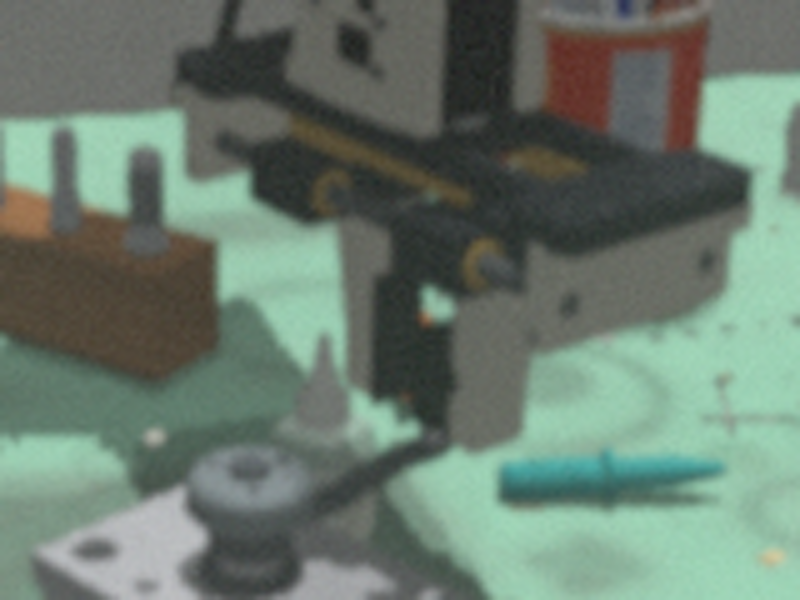

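The knob sits between the fingers, which clear the lever and bottle. I'll close lightly and swing along the arc.

step_arm(
  increments=[
    [[0, 0, 0], [0, 0, 0], 0.72],
    [[0, 0, 0], [0, 0, 0], 0.72],
    [[-0.0008, 0.0109, 0], [0, 0, 0.14], 0.72],
    [[-0.003, 0.0216, 0], [0, 0, 0.28], 0.72],
    [[-0.0067, 0.0318, 0], [0, 0, 0.42], 0.72],
    [[-0.0119, 0.0414, 0], [0, 0, 0.56], 0.72],
    [[-0.0183, 0.0502, 0], [0, 0, 0.7], 0.72],
    [[-0.0259, 0.0581, 0], [0, 0, 0.84], 0.72],
    [[-0.0346, 0.0648, 0], [0, 0, 0.98], 0.72],
    [[-0.044, 0.0702, 0], [0, 0, 1.12], 0.72],
  ],
  force=10,
)

```text
time_s: 3.85
tcp_pos: [0.5713, -0.219, 0.0836]
eef_rot: [-180.0, -0.1, -38.8]
contact_force: [-0.2, -1.3, 1.5]
gripper_width: 0.0246
```

step_arm(
  increments=[
    [[-0.0009, 0.0117, 0], [0, 0, 0.15], 0.72],
    [[-0.0035, 0.0231, 0], [0, 0, 0.3], 0.72],
    [[-0.0078, 0.0339, 0], [0, 0, 0.45], 0.72],
    [[-0.0088, 0.036, 0], [0, 0, 0.45], 0.72],
    [[-0.0088, 0.036, 0], [0, 0, 0.45], 0.6],
    [[-0.0088, 0.036, 0], [0, 0, 0.45], 0.6],
  ],
)

```text
time_s: 4.45
tcp_pos: [0.542, -0.241, 0.083]
eef_rot: [-180.0, -0.0, -64.0]
contact_force: [-0.5, -0.4, -0.2]
gripper_width: 0.0331
```

Run:
```python
from h import *
cap('side','side2');crop('side2',225,190,425,340,'s3');cap('scene','scene2');print(r.get_state()['joints'])
```

```text
scale 4.0
[-5.08888359e+00  2.03707289e+01 -2.02905433e+01  3.71522156e-03
 -4.93446180e+01  3.10130123e+01]
```

View pics/s3.png

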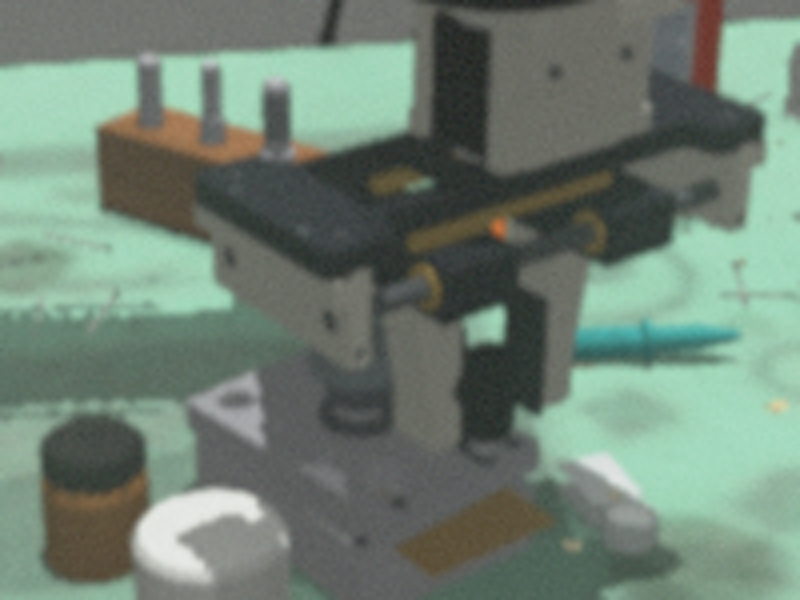

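The knob appears to be over the strip. I'll lift clear and verify with the wrist camera on the way to the drift.

step_arm(
  increments=[
    [[0, 0, -0.04], [0, 0, 0], 0.54],
    [[0, 0, -0.08], [0, 0, 0], 0.54],
    [[-0.03, -0.012, -0.11], [0, 0, 0], 0.54],
    [[-0.07, -0.028, -0.12], [0, 0, 0], 0.54],
    [[-0.11, -0.044, -0.12], [0, 0, 0], 0.54],
    [[-0.15, -0.06, -0.12], [0, 0, 0], 0.54],
    [[-0.158, -0.063, -0.12], [0, 0, 0], 0.54],
  ],
)

```text
time_s: 5.25
tcp_pos: [0.5294, -0.068, 0.203]
eef_rot: [-179.9, 0.0, -64.0]
contact_force: [-0.3, -0.3, 0.0]
gripper_width: 0.0402
```

Run:
```python
from h import *
cap('wrist','wrist3');print(r.get_state()['joints'],r.get_state()['tcp_pos'])
```

```text
[ 1.36801071e+01  8.25955040e+00 -1.91104472e+01 -1.88943359e-02
 -6.25922362e+01  1.23866531e+01] [ 0.5295446  -0.06839178  0.20292974]
```

View pics/wrist3.png

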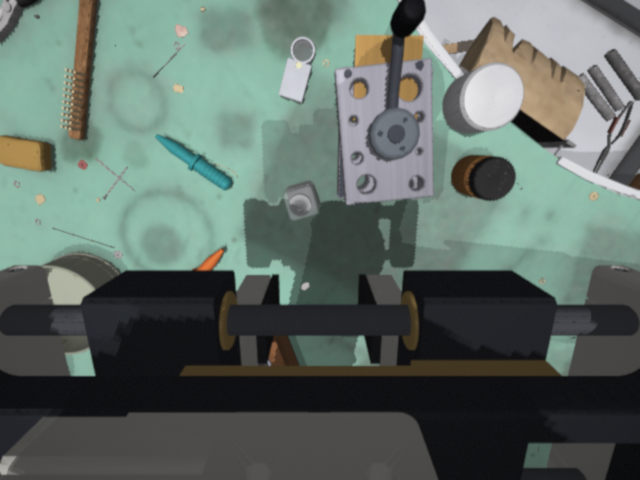

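Run:
```python
from h import *
crop('wrist3',320,0,480,220,'w3b'); w=load('wrist3')
crop('wrist3',330,110,450,210,'w3')
k=px2z(w,(410,14),.112); sp=px2z(w,(396,133),.086); print(k,sp,np.degrees(np.arctan2(*(k-sp)[1::-1])),np.linalg.norm((k-sp)[:2]))
```

```text
scale 2.727272727272727
scale 6.0
[ 0.54408599 -0.23486812  0.112     ] [ 0.5106528  -0.16940079  0.086     ] -62.94727467811699 0.07351019179429942
```

View pics/w3.png

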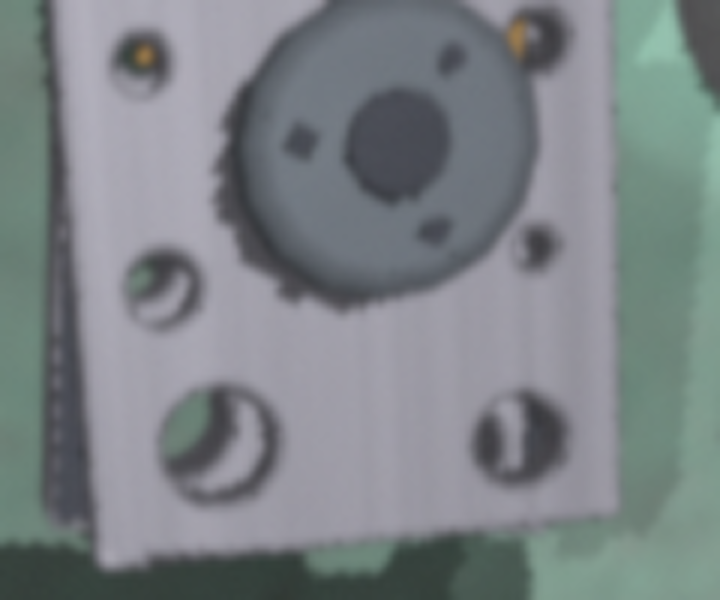

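The handle lies over the brass strip, at -63° against -64° expected, so it is released.

Run:
```python
from h import *
w=load('wrist3')
print(px2z(w,(330+519/6,110+438/6),.0455), px2z(w,(330+400/6,110+145/6),.086))
s=r.get_state(); p=np.radians(s['eef_rot'][2]); d=np.array([.518,.0985])-s['tcp_pos'][:2]
print(s['eef_rot'],d, d@[np.cos(p),np.sin(p)], d@[np.sin(p),-np.cos(p)])
```

```text
[ 0.46357245 -0.14413649  0.0455    ] [ 0.50974131 -0.16886586  0.086     ]
[-1.79959515e+02  8.28779129e-03 -6.39419288e+01] [-0.0115446   0.16689178] -0.15499843872966862 -0.06294145397803373
```

step_arm(
  increments=[
    [[-0.04, -0.016, 0], [0, 0, -0.11], 0.54],
    [[-0.08, -0.032, 0], [0, 0, -0.22], 0.54],
    [[-0.12, -0.048, 0], [0, 0, -0.33], 0.54],
    [[-0.155, -0.063, 0.015], [0, 0, -0.33], 0.54],
    [[-0.155, -0.063, 0.03], [0, 0, -0.33], 0.54],
    [[-0.155, -0.063, 0.05], [0, 0, -0.33], 0.54],
    [[-0.155, -0.063, 0.07], [0, 0, -0.33], 0.54],
    [[-0.155, -0.063, 0.085], [0, 0, -0.33], 0.54],
    [[-0.155, -0.063, 0.085], [0, 0, -0.33], 0.54],
  ],
)

```text
time_s: 6.2
tcp_pos: [0.5177, 0.0945, 0.1154]
eef_rot: [179.8, 0.1, -45.3]
contact_force: [-1.1, 0.4, 0.2]
gripper_width: 0.0403
```

Run:
```python
from h import *
for n in('scene','side'): c=cap(n,n+'4'); print(proj(c,r.get_state()['tcp_pos']))
crop('scene4',320,170,480,290,'c4');crop('side4',235,140,355,260,'s4')
```

```text
[385.20370045 225.18682845]
[294.4156207  199.09827696]
scale 5.0
scale 5.0
```

View pics/c4.png

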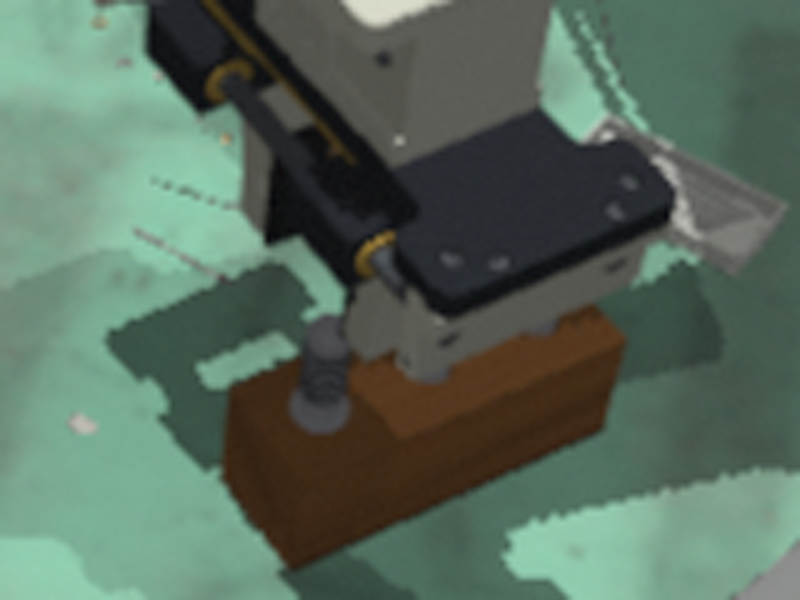

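View pics/s4.png

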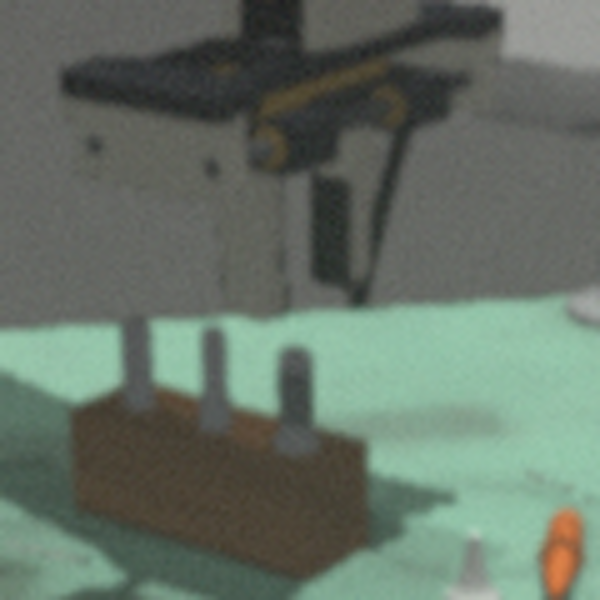

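Run:
```python
from h import *
s=r.get_state(); print(s['tcp_pos'],s['eef_rot'],s['qd'])
s4,d4=load('scene4'),load('side4')
print(tri([(s4,(320+320/5,170+415/5)),(d4,(235+295/5,140+443/5))]))
print(proj(s4,[.518,.0985,.094]),proj(d4,[.518,.0985,.094]),proj(s4,[.518,.0985,.054]),proj(d4,[.518,.0985,.054]))
```

```text
[0.51919742 0.09515164 0.11769672] [ 1.79954096e+02 -8.32786129e-03 -4.52892808e+01] [ 0.18914304 -1.15811048  0.78365556  0.07924678 -0.01976916 -0.22926202]
(array([0.51848831, 0.09939099, 0.04984992]), [array([ 0.24832828, -0.38741345]), array([0.28416924, 0.21949251])])
[386.25418382 234.90248691] [293.78359387 209.42039226] [384.00262676 250.69905839] [294.08813343 227.18409225]
```

step_arm(
  increments=[
    [[-0.002, -0.002, 0.02], [0, 0, 0], 0.54],
    [[-0.002, -0.002, 0.04], [0, 0, 0], 0.54],
    [[-0.002, -0.002, 0.058], [0, 0, 0], 0.54],
    [[-0.002, -0.002, 0.058], [0, 0, 0], 0.54],
    [[-0.002, -0.002, 0.058], [0, 0, 0], 1.0],
    [[-0.002, -0.002, 0.058], [0, 0, 0], 1.0],
    [[-0.002, -0.002, 0.058], [0, 0, 0], 1.0],
    [[-0.002, -0.002, 0.058], [0, 0, 0], 1.0],
    [[-0.002, -0.002, 0.058], [0, 0, 0], 1.0],
  ],
  force=40,
)

```text
time_s: 7.2
tcp_pos: [0.5189, 0.0982, 0.0603]
eef_rot: [-180.0, -0.0, -45.3]
contact_force: [-3.1, -1.1, 6.9]
gripper_width: 0.0144
```

Run:
```python
from h import *
for i in range(3):
  s=r.get_state(); print(s['tcp_pos'],s['eef_rot'],s['contact_force'],s['gripper_width']); 
  c=cap('scene','scene5')
crop('scene5',320,170,480,290,'c5')
```

```text
[0.51894707 0.09818279 0.06033221] [-1.79989271e+02 -2.17055681e-02 -4.52970996e+01] [-3.11026026 -1.10926074  6.94595197] 0.01441027136043576
[0.51894239 0.09820205 0.06035352] [-1.79990811e+02 -2.18219253e-02 -4.52963096e+01] [-3.55885272 -1.32677659  6.85346191] 0.014102521372062462
[0.51894453 0.09819712 0.0603389 ] [-1.79991382e+02 -2.18292113e-02 -4.52943001e+01] [-1.926386   -1.94802445  7.52954076] 0.014119587310715472
scale 5.0
```

View pics/c5.png

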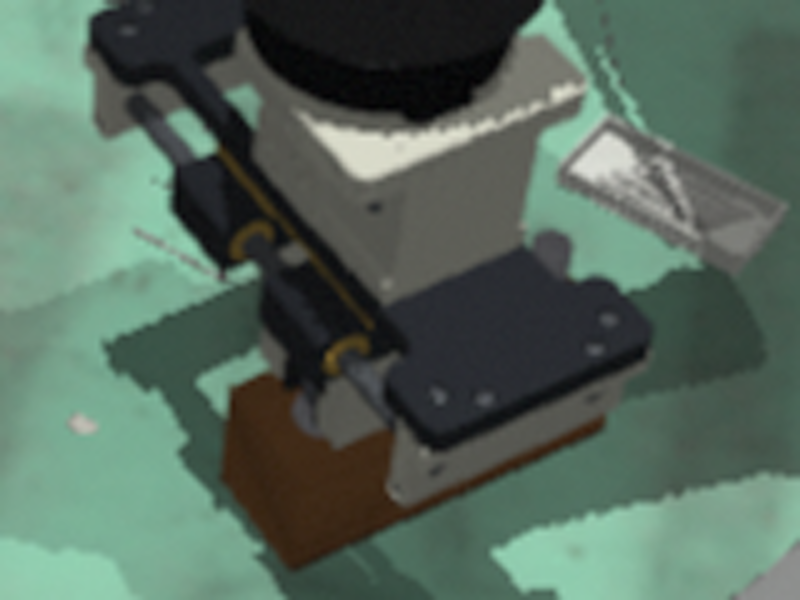

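The drift is gripped, with a 14 mm opening on the ribs. I'll lift it straight out.

step_arm(
  increments=[
    [[0, 0, -0.01], [0, 0, 0], 1.0],
    [[0, 0, -0.025], [0, 0, 0], 1.0],
    [[0, 0, -0.045], [0, 0, 0], 1.0],
    [[0, 0, -0.07], [0, 0, 0], 1.0],
    [[0, 0, -0.1], [0, 0, 0], 1.0],
    [[0, 0, -0.1], [0, 0, 0], 1.0],
  ],
)

```text
time_s: 7.95
tcp_pos: [0.5214, 0.0995, 0.1643]
eef_rot: [-179.6, -0.2, -45.3]
contact_force: [0.1, 0.3, 0.5]
gripper_width: 0.0144
```

Run:
```python
from h import *
s=r.get_state(); print(s['tcp_pos'],s['contact_force'],s['joints'])
for n in('scene','side'): c=cap(n,n+'6'); print(proj(c,r.get_state()['tcp_pos']))
crop('scene6',320,130,480,290,'c6');crop('side6',235,140,355,260,'s6')
```

```text
[0.52138587 0.0994828  0.16434587] [0.14582971 0.27574683 0.49301606] [ 32.03657456   9.67435934 -22.91396256   0.07994872 -56.97191435
  12.6612124 ]
[390.63991545 206.39442999]
[293.80493134 178.44215399]
scale 3.75
scale 5.0
```

View pics/c6.png

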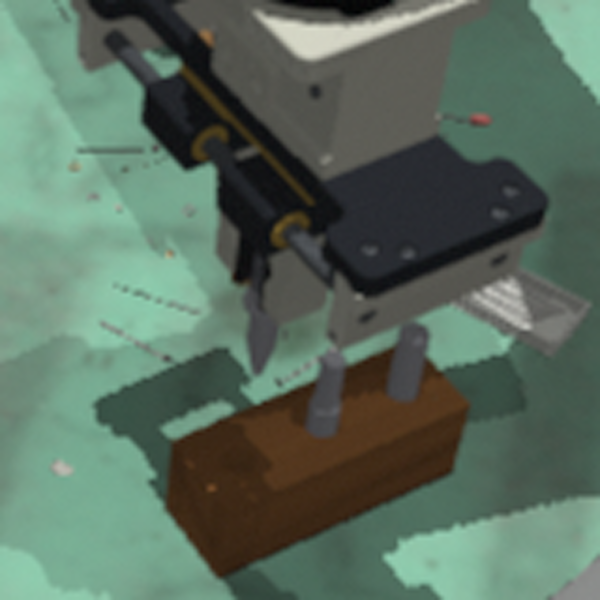

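View pics/s6.png

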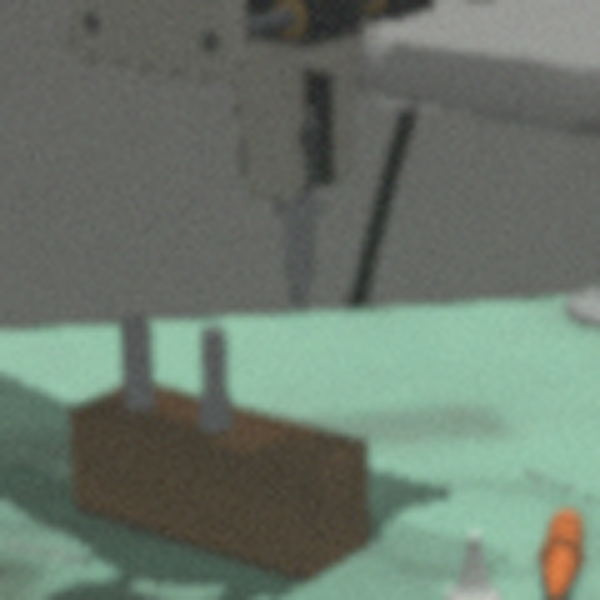

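The drift is out and held upright. I'll triangulate its tip relative to the TCP.

Run:
```python
from h import *
c,d=load('scene6'),load('side6')
for x in(c,d): print(x['state']['tcp_pos'],x['state']['eef_rot'])
print(tri([(c,(320+261/3.75,130+372/3.75)),(d,(235+300/5,140+303/5))]))
T=c['state']['tcp_pos']
for dz in(0,-.04,-.053): print(dz,proj(c,T+[0,0,dz]),proj(d,d['state']['tcp_pos']+[0,0,dz]))
print(r.get_state()['tcp_pos'])
```

```text
[0.52138587 0.0994828  0.16434587] [-1.79585719e+02 -1.62107326e-01 -4.52594803e+01]
[0.52019558 0.09917463 0.16217875] [-1.79716747e+02 -7.50267467e-02 -4.52955809e+01]
(array([0.52117335, 0.10255834, 0.11204757]), [array([-0.1191484 ,  0.19950551]), array([-0.13426507, -0.11278145])])
0 [390.8352105  205.98674193] [294.2639821  177.59075552]
-0.04 [388.27177924 223.85595937] [294.56885779 196.3819427 ]
-0.053 [387.4777266  229.39115722] [294.66574356 202.35355204]
[0.51916089 0.0987156  0.160583  ]
```

step_arm(
  increments=[
    [[0.02, 0.031, 0], [0, 0, 0], 1.0],
    [[0.045, 0.07, 0], [0, 0, 0], 1.0],
    [[0.07, 0.109, 0], [0, 0, 0], 1.0],
    [[0.095, 0.148, 0], [0, 0, 0], 1.0],
    [[0.115, 0.179, 0.0], [0, 0, 0], 1.0],
    [[0.129, 0.2, 0.01], [0, 0, 0], 1.0],
    [[0.134, 0.208, 0.025], [0, 0, 0], 1.0],
    [[0.134, 0.208, 0.035], [0, 0, 0], 1.0],
    [[0.134, 0.208, 0.035], [0, 0, 0], 1.0],
    [[0.134, 0.208, 0.035], [0, 0, 0], 1.0],
  ],
)

```text
time_s: 9.05
tcp_pos: [0.4653, -0.1427, 0.1243]
eef_rot: [179.9, 0.0, -45.3]
contact_force: [-0.2, -0.5, -1.1]
gripper_width: 0.014
```

Run:
```python
from h import *
for n in('scene','side','wrist'):
  c=cap(n,n+'7'); T=c['state']['tcp_pos'];print(n,T,c['state']['eef_rot'][:2],'tip',proj(c,T-[0,0,.0505]),'guide',proj(c,[.4635,-.1442,.0455]))
crop('scene7',160,150,280,250,'c7');crop('side7',225,200,345,320,'s7');crop('wrist7',220,180,420,380,'w7')
```

```text
scene [ 0.4653193  -0.14269468  0.12432957] [1.79949799e+02 3.12765549e-02] tip [256.48479812 192.35280082] guide [257.41201933 202.65839329]
side [ 0.46572149 -0.14258477  0.12478573] [ 1.79996578e+02 -1.10848545e-02] tip [284.09367461 273.58048754] guide [283.30410544 289.73518788]
wrist [ 0.46583844 -0.14252056  0.12498139] [-1.79978645e+02 -2.56457061e-02] tip [318.24904348 259.44241341] guide [322.06869869 247.45446597]
scale 6.0
scale 5.0
scale 3.0
```

View pics/c7.png

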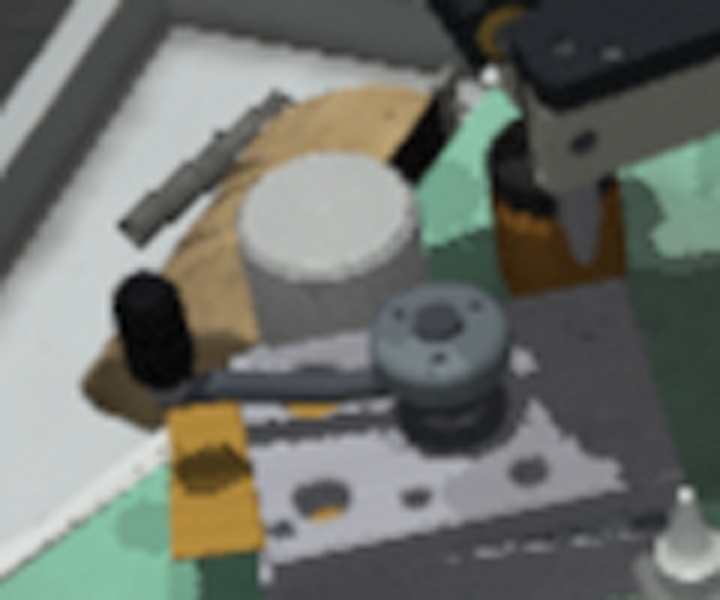

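View pics/s7.png

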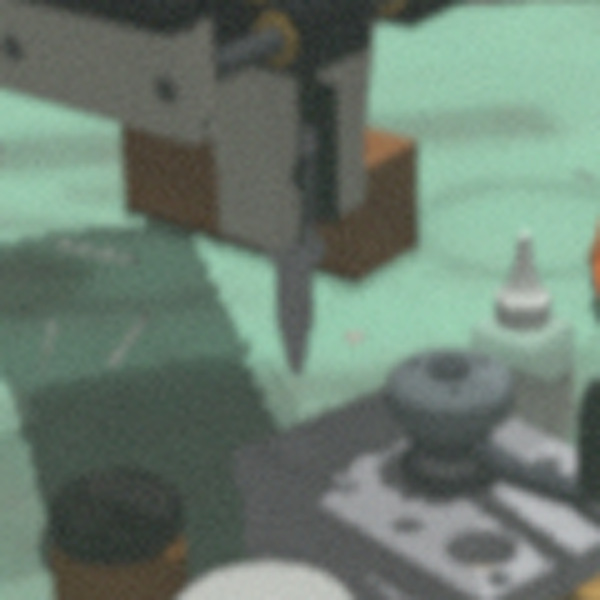

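View pics/w7.png

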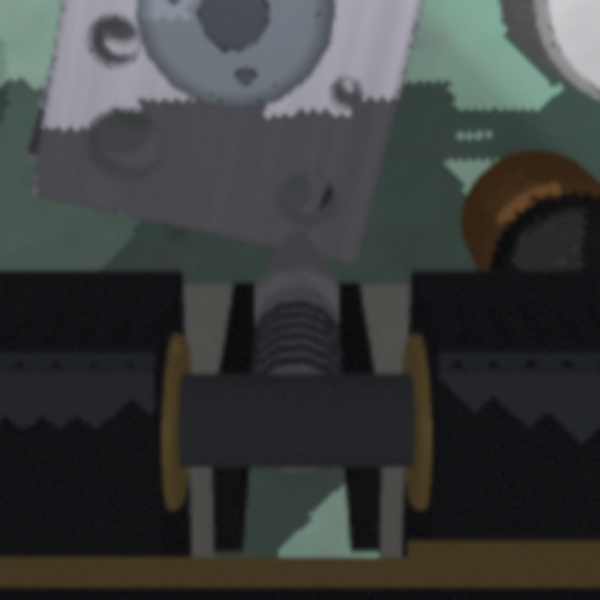

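Run:
```python
from h import *
w=load('wrist7')
for uv in((322,244.3),(322,245)): print(px2z(w,uv,.0455))
print(px2z(w,(319.3,259.3),.0740), w['state']['tcp_pos'])
crop('wrist7',290,225,350,285,'w7b')
```

```text
[ 0.4652783  -0.14590759  0.0455    ]
[ 0.46489259 -0.1455214   0.0455    ]
[ 0.46529573 -0.14296804  0.074     ] [ 0.46583844 -0.14252056  0.12498139]
scale 10.0
```

View pics/w7b.png

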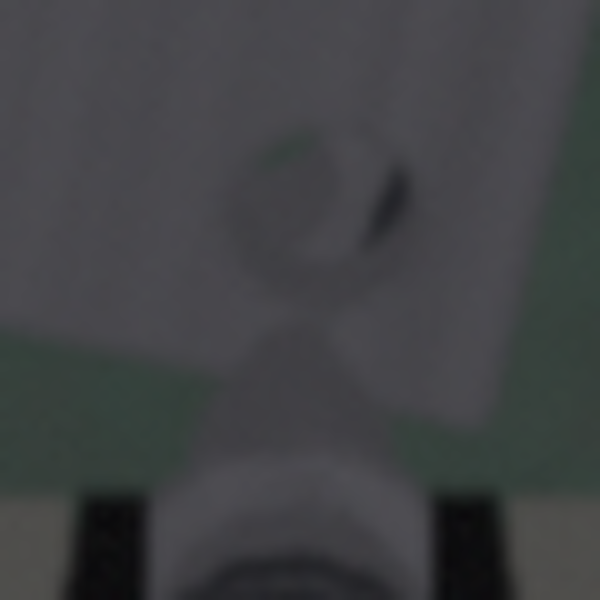

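The tip is about 2 mm from the guide hole's centre, towards the die hole, well inside the entry margin. I'll descend gently.

step_arm(
  increments=[
    [[0, 0, 0.01], [0, 0, 0], 1.0],
    [[0, 0, 0.02], [0, 0, 0], 1.0],
    [[0, 0, 0.026], [0, 0, 0], 1.0],
    [[0, 0, 0.031], [0, 0, 0], 1.0],
    [[0, 0, 0.036], [0, 0, 0], 1.0],
    [[0, 0, 0.036], [0, 0, 0], 1.0],
    [[0, 0, 0.036], [0, 0, 0], 1.0],
  ],
)

```text
time_s: 9.9
tcp_pos: [0.4653, -0.1432, 0.0885]
eef_rot: [180.0, 0.0, -45.3]
contact_force: [0.0, 0.2, -1.0]
gripper_width: 0.0143
```

Run:
```python
from h import *
for n in('side','wrist'):
  c=cap(n,n+'8'); s=c['state'];print(n,s['tcp_pos'],s['contact_force'],s['moment'])
crop('side8',225,200,345,320,'s8');crop('wrist8',280,200,360,280,'w8')
```

```text
side [ 0.46528253 -0.14322749  0.08853219] [ 0.04159777  0.18918949 -0.96914918] [-0.05333545  0.05845944 -0.0010107 ]
wrist [ 0.4654591  -0.14320098  0.08874726] [-0.75822909 -0.46978024 -1.06984167] [-0.04675793  0.02318658 -0.02277469]
scale 5.0
scale 7.5
```

View pics/s8.png

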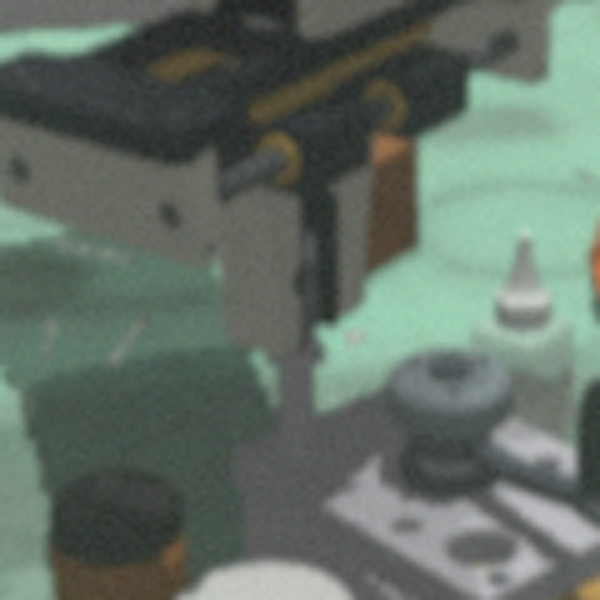

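View pics/w8.png

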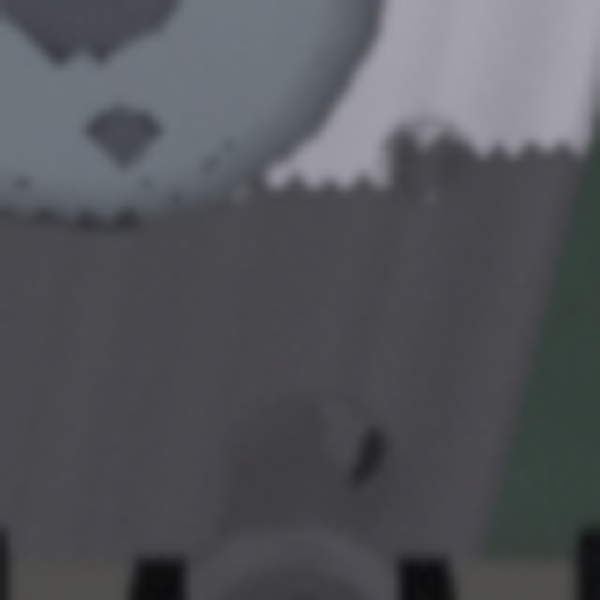

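The tip is in with no force. Next I'll ease toward the die hole while descending.

step_arm(
  increments=[
    [[-0.0003, -0.0012, 0.002], [0, 0, 0], 1.0],
    [[-0.0006, -0.0024, 0.004], [0, 0, 0], 1.0],
    [[-0.0009, -0.003, 0.007], [0, 0, 0], 1.0],
    [[-0.0009, -0.003, 0.01], [0, 0, 0], 1.0],
    [[-0.0009, -0.003, 0.014], [0, 0, 0], 1.0],
    [[-0.0009, -0.003, 0.014], [0, 0, 0], 1.0],
  ],
)

```text
time_s: 10.6
tcp_pos: [0.4662, -0.1408, 0.0741]
eef_rot: [179.9, 0.0, -45.3]
contact_force: [0.6, -4.5, -3.7]
gripper_width: 0.0142
```

Run:
```python
from h import *
for n in('wrist',):
  c=cap(n,n+'9'); s=c['state'];print(n,s['tcp_pos'],s['contact_force'],s['moment'],s['gripper_width'])
crop('wrist9',260,140,400,280,'w9')
```

```text
wrist [ 0.46619997 -0.14083194  0.0741143 ] [ 0.59548895 -4.53648426 -3.66270238] [-1.54629956  0.08742831 -0.01458191] 0.014183470831575703
scale 4.285714285714286
```

View pics/w9.png

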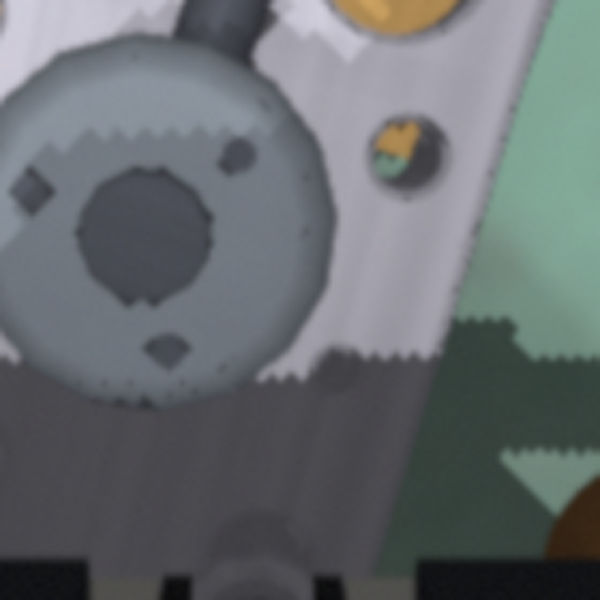

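step_arm(
  increments=[
    [[0, 0, 0.003], [0, 0, 0], 1.0],
    [[0, 0, 0.006], [0, 0, 0], 1.0],
    [[0, 0, 0.009], [0, 0, 0], 1.0],
    [[0, 0, 0.012], [0, 0, 0], 1.0],
    [[0, 0, 0.014], [0, 0, 0], 1.0],
    [[0, 0, 0.014], [0, 0, 0], 1.0],
  ],
  force=50,
)

```text
time_s: 11.25
tcp_pos: [0.4671, -0.1402, 0.0604]
eef_rot: [-180.0, -0.0, -45.3]
contact_force: [0.1, -1.9, -1.6]
gripper_width: 0.0141
```

Run:
```python
from h import *
for n in('side',):
  c=cap(n,n+'10'); s=c['state'];print(n,s['tcp_pos'],s['contact_force'],s['moment'],s['gripper_width'])
crop('side10',225,200,345,320,'s10')
```

```text
side [ 0.46712695 -0.14018654  0.06037926] [ 0.14740114 -1.90515967 -1.56714182] [-0.8352745  -0.26027627  0.00729626] 0.014099841598486096
scale 5.0
```

View pics/s10.png

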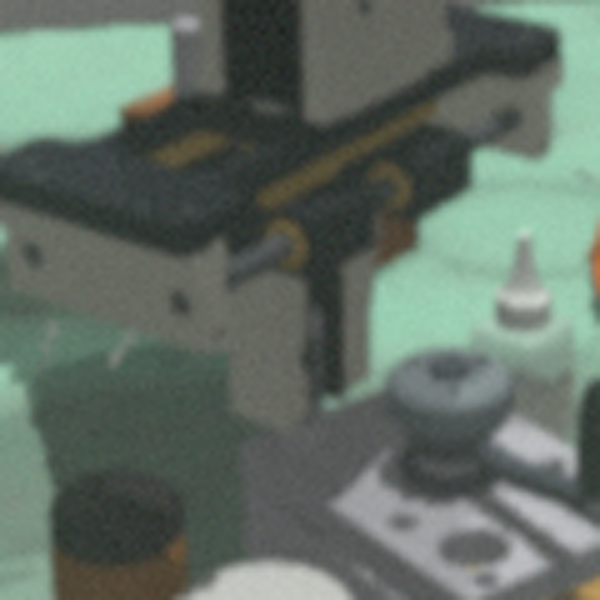

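step_arm(
  increments=[
    [[0, 0, 0.002], [0, 0, 0], 1.0],
    [[0, 0, 0.004], [0, 0, 0], 1.0],
    [[0, 0, 0.005], [0, 0, 0], 1.0],
    [[0, 0, 0.006], [0, 0, 0], 1.0],
    [[0, 0, 0.006], [0, 0, 0], 1.0],
  ],
)

```text
time_s: 11.8
tcp_pos: [0.4673, -0.1404, 0.0557]
eef_rot: [-180.0, -0.1, -45.3]
contact_force: [-3.9, 0.2, 15.6]
gripper_width: 0.014
```

Upward force of 15.6 N at TCP height 0.0557 matches the collar seating. I'll release, lift and check.

step_arm(
  increments=[
    [[0, 0, 0], [0, 0, 0], 0.66],
    [[0, 0, 0], [0, 0, 0], 0.66],
    [[0, 0, 0], [0, 0, 0], 0.66],
    [[0, 0, -0.02], [0, 0, 0], 0.66],
    [[0, 0, -0.05], [0, 0, 0], 0.66],
    [[0, 0, -0.09], [0, 0, 0], 0.66],
    [[-0.03, -0.02, -0.12], [0, 0, 0], 0.66],
    [[-0.06, -0.04, -0.14], [0, 0, 0], 0.66],
    [[-0.06, -0.04, -0.14], [0, 0, 0], 0.66],
  ],
)

```text
time_s: 12.7
tcp_pos: [0.4542, -0.0669, 0.1975]
eef_rot: [-179.7, -0.2, -45.2]
contact_force: [0.2, 0.4, 0.7]
gripper_width: 0.0296
```

Run:
```python
from h import *
for n in('side','wrist','scene'):
  c=cap(n,n+'11'); s=c['state'];print(n,s['tcp_pos'],s['contact_force'],s['joints'])
crop('side11',225,220,385,340,'s11');crop('wrist11',240,60,460,260,'w11');crop('scene11',160,150,280,250,'c11')
```

```text
side [ 0.45415238 -0.06694006  0.19752368] [0.19287272 0.40661325 0.69814116] [ 1.63150648e+01  8.93885832e-01 -2.81094074e+01  4.26730550e-03
 -6.06622809e+01  2.85313375e+01]
wrist [ 0.45353648 -0.06796157  0.19591117] [-0.09423684 -0.57684365 -0.50275795] [ 1.61885556e+01  1.02354030e+00 -2.81959695e+01 -1.52227535e-02
 -6.05873152e+01  2.86754846e+01]
scene [ 0.45299321 -0.06881342  0.1948067 ] [-0.31055381  0.17438541 -0.21189709] [ 1.60916293e+01  1.11998030e+00 -2.82504302e+01 -2.16897264e-02
 -6.05635192e+01  2.87218399e+01]
scale 5.0
scale 3.0
scale 6.0
```

View pics/s11.png

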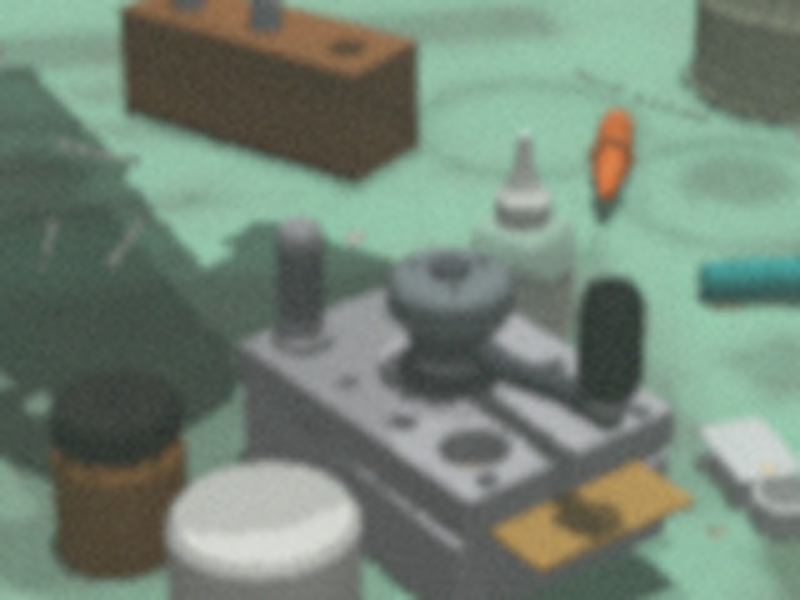

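View pics/w11.png

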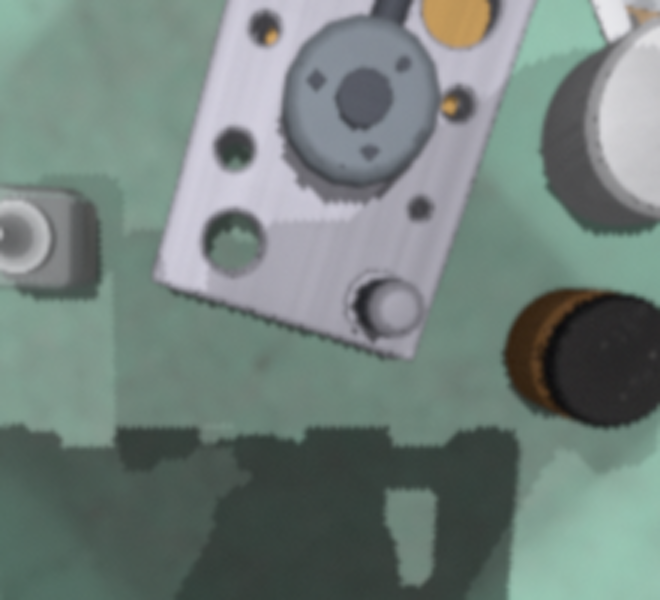

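View pics/c11.png

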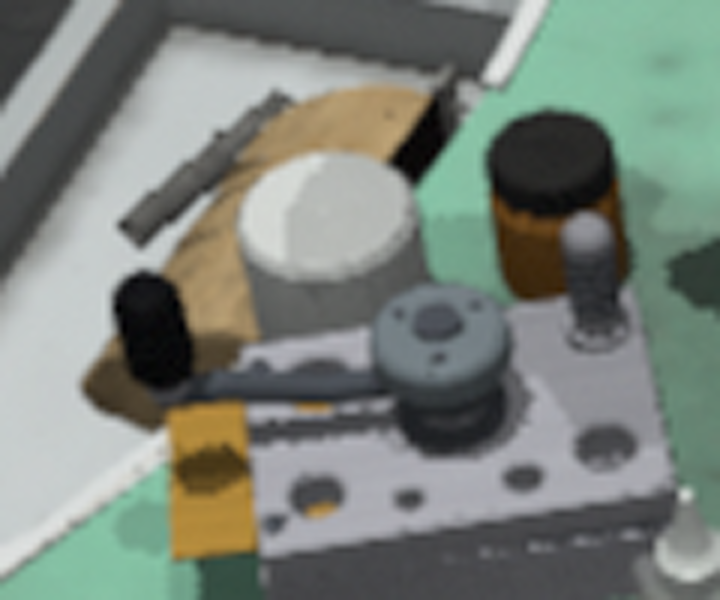

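The collar is on the plate, the holes line up and the edges are parallel. Next I'll lock, going above the knob at (0.544, -0.239).

step_arm(
  increments=[
    [[0.04, 0.012, 0], [0, 0, 0.1], 0.61],
    [[0.08, 0.024, 0], [0, 0, 0.2], 0.61],
    [[0.12, 0.036, 0], [0, 0, 0.3], 0.61],
    [[0.16, 0.048, 0], [0, 0, 0.332], 0.61],
    [[0.185, 0.055, 0], [0, 0, 0.332], 0.61],
    [[0.185, 0.055, 0.03], [0, 0, 0.332], 0.61],
    [[0.185, 0.055, 0.06], [0, 0, 0.332], 0.61],
    [[0.185, 0.055, 0.06], [0, 0, 0.332], 0.61],
  ],
)

```text
time_s: 13.65
tcp_pos: [0.5401, -0.2404, 0.1287]
eef_rot: [179.5, 0.4, -64.5]
contact_force: [-1.0, 0.3, 0.1]
gripper_width: 0.0343
```

Run:
```python
from h import *
for n in('side','wrist'):
  c=cap(n,n+'12'); s=c['state'];print(n,s['tcp_pos'],s['eef_rot'])
T=s['tcp_pos'];print(proj(c,[.544,-.2395,.112]),proj(c,[T[0],T[1],.112]))
crop('side12',265,200,425,320,'s12');crop('wrist12',220,180,420,380,'w12')
```

```text
side [ 0.54005206 -0.24044455  0.12868255] [179.52489884   0.3702329  -64.50774488]
wrist [ 0.54175921 -0.24064625  0.13156157] [179.67098914   0.20726178 -64.42738116]
[313.68021588 276.94891261] [318.05302161 276.83373622]
scale 5.0
scale 3.0
```

View pics/s12.png

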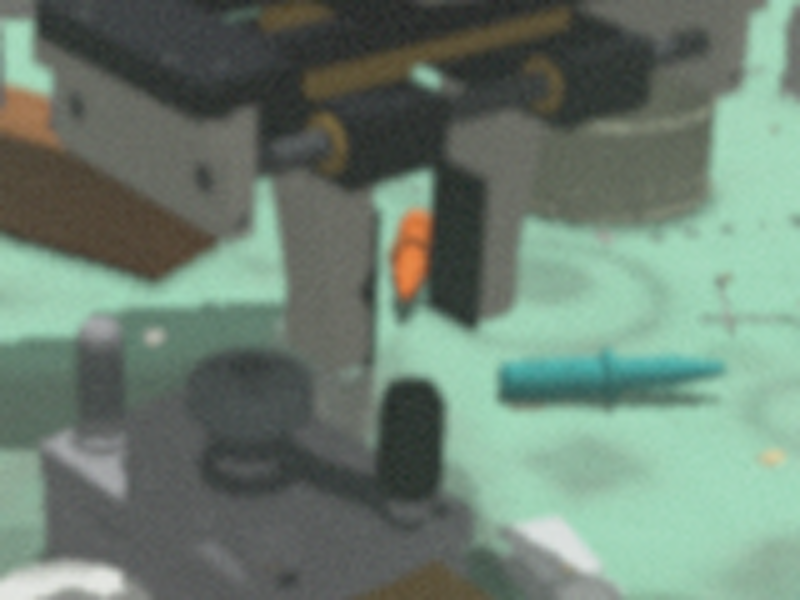

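View pics/w12.png

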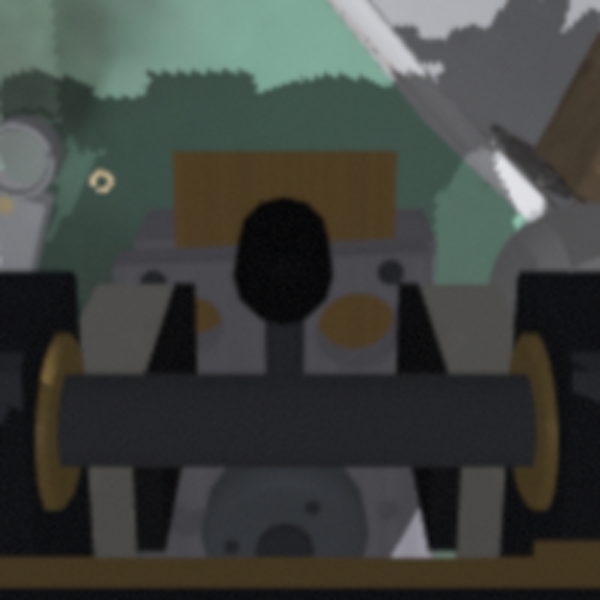

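The knob sits between the pads within 2 to 3 mm, with 7 mm of clearance each side. I'll descend, close lightly and swing back.

step_arm(
  increments=[
    [[0, -0.001, 0.02], [0, 0, 0], 0.61],
    [[0, -0.001, 0.04], [0, 0, 0], 0.61],
    [[0, -0.001, 0.052], [0, 0, 0], 0.61],
    [[0, -0.001, 0.052], [0, 0, 0], 0.61],
    [[0, -0.001, 0.052], [0, 0, 0], 0.72],
    [[0, -0.001, 0.052], [0, 0, 0], 0.72],
  ],
  force=10,
)

```text
time_s: 14.35
tcp_pos: [0.5458, -0.2396, 0.0839]
eef_rot: [-179.9, -0.1, -64.3]
contact_force: [0.4, -0.6, -0.3]
gripper_width: 0.026
```

step_arm(
  increments=[
    [[-0.0008, -0.0109, 0], [0, 0, -0.14], 0.72],
    [[-0.003, -0.0216, 0], [0, 0, -0.28], 0.72],
    [[-0.0067, -0.0318, 0], [0, 0, -0.42], 0.72],
    [[-0.0119, -0.0414, 0], [0, 0, -0.56], 0.72],
    [[-0.0183, -0.0502, 0], [0, 0, -0.7], 0.72],
    [[-0.0259, -0.0581, 0], [0, 0, -0.84], 0.72],
    [[-0.0346, -0.0648, 0], [0, 0, -0.98], 0.72],
    [[-0.044, -0.0702, 0], [0, 0, -1.12], 0.72],
    [[-0.0541, -0.0743, 0], [0, 0, -1.26], 0.72],
    [[-0.0647, -0.0769, 0], [0, 0, -1.4], 0.72],
  ],
)

```text
time_s: 15.35
tcp_pos: [0.5869, -0.1472, 0.0837]
eef_rot: [180.0, -0.1, 16.2]
contact_force: [-0.5, 1.1, -0.4]
gripper_width: 0.0245
```

step_arm(
  increments=[
    [[-0.0005, -0.007, 0], [0, 0, -0.09], 0.72],
    [[-0.0011, -0.0135, 0], [0, 0, -0.17], 0.72],
    [[-0.0013, -0.0155, 0], [0, 0, -0.17], 0.72],
    [[-0.0013, -0.0155, 0], [0, 0, -0.17], 0.72],
    [[-0.0011, -0.0132, 0], [0, 0, -0.17], 0.61],
    [[-0.0011, -0.0132, 0], [0, 0, -0.17], 0.61],
    [[-0.0011, -0.0132, -0.03], [0, 0, -0.17], 0.61],
    [[-0.0011, -0.0132, -0.07], [0, 0, -0.17], 0.61],
    [[-0.0011, -0.0132, -0.12], [0, 0, -0.17], 0.61],
  ],
)

```text
time_s: 16.25
tcp_pos: [0.5802, -0.1356, 0.2022]
eef_rot: [-179.9, 0.2, 25.5]
contact_force: [2.4, 0.5, 0.2]
gripper_width: 0.0338
```

Run:
```python
from h import *
for n in('side',):
  c=cap(n,n+'14'); s=c['state'];print(n,s['tcp_pos'],s['contact_force'],s['joints'])
crop('side14',225,200,385,320,'s14')
```

```text
side [ 0.58020729 -0.13555251  0.20216543] [2.37181228 0.52428454 0.19009376] [ 5.60553207e+00  1.42700445e+01 -1.14954979e+01 -3.72197693e-02
 -6.44697748e+01  1.09951896e+02]
scale 5.0
```

View pics/s14.png

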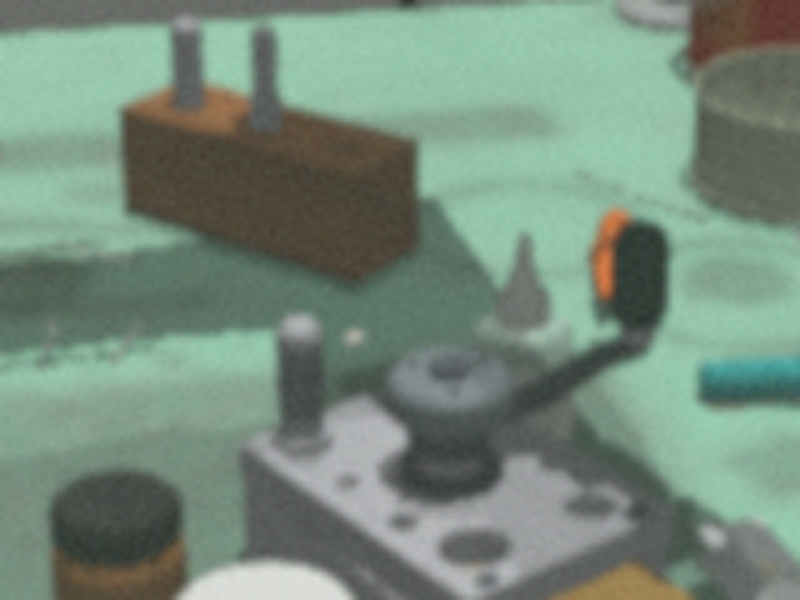

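The lever is back where it started. I'll back off for a final overhead check.

step_arm(
  increments=[
    [[-0.01, -0.03, -0.025], [0, 0, 0.14], 0.61],
    [[-0.02, -0.06, -0.05], [0, 0, 0.28], 0.61],
    [[-0.026, -0.085, -0.05], [0, 0, 0.42], 0.61],
    [[-0.026, -0.085, -0.05], [0, 0, 0.56], 0.61],
    [[-0.026, -0.085, -0.05], [0, 0, 0.7], 0.61],
    [[-0.026, -0.085, -0.05], [0, 0, 0.84], 0.61],
    [[-0.026, -0.085, -0.05], [0, 0, 0.98], 0.61],
    [[-0.026, -0.085, -0.05], [0, 0, 1.12], 0.61],
    [[-0.026, -0.085, -0.05], [0, 0, 1.26], 0.61],
    [[-0.026, -0.085, -0.05], [0, 0, 1.4], 0.61],
  ],
)

```text
time_s: 17.3
tcp_pos: [0.5213, -0.0701, 0.2524]
eef_rot: [-180.0, 0.0, -55.0]
contact_force: [0.4, 0.3, -0.2]
gripper_width: 0.0344
```

step_arm(
  increments=[
    [[0, 0, 0], [0, 0, 0.14], 0.61],
    [[0, 0, 0], [0, 0, 0.28], 0.61],
    [[0, 0, 0], [0, 0, 0.42], 0.61],
    [[0, 0, 0], [0, 0, 0.56], 0.61],
    [[0, 0, 0], [0, 0, 0.6], 0.61],
    [[0, 0, 0], [0, 0, 0.6], 0.61],
    [[0, 0, 0], [0, 0, 0.6], 0.61],
  ],
)

```text
time_s: 18.0
tcp_pos: [0.5213, -0.0701, 0.2524]
eef_rot: [180.0, 0.0, -88.9]
contact_force: [0.2, 0.0, -0.7]
gripper_width: 0.0344
```

Run:
```python
from h import *
c=cap('wrist','wrist15');print(c['state']['tcp_pos'],c['state']['contact_force'])
w0=load('wrist1')
crop('wrist15',200,0,480,240,'w15'); cap('scene','scene15')
d=cap('side','side15')
print(proj(d,[.4668,-.1395,.0895]),proj(d,[.4668,-.1395,.0455]))
crop('side15',270,250,310,300,'s15')
```

```text
[ 0.52126687 -0.07007714  0.25244488] [ 0.16732467  0.02208534 -0.67632535]
scale 2.5
[284.27913979 264.2566518 ] [284.93084698 288.13558978]
scale 12.0
```

View pics/w15.png

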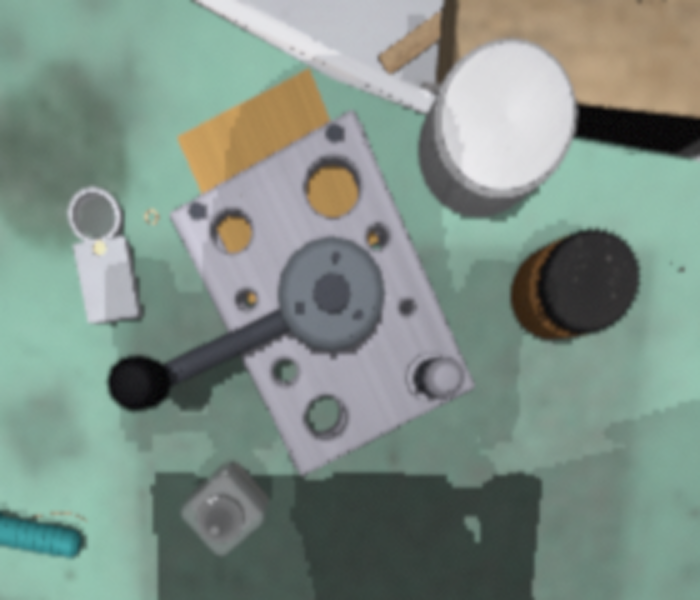

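View pics/s15.png

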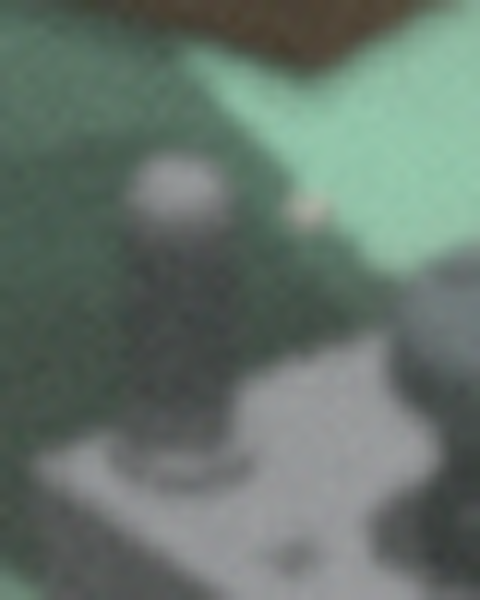

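View pics/scene15.png

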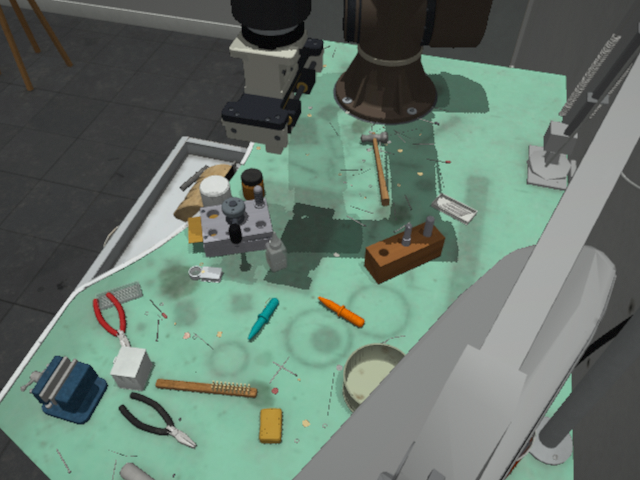

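Run:
```python
from h import *
w=load('wrist15'); sp=px2z(w,(200+331/2.5,294/2.5),.086);k=px2z(w,(200+139/2.5,382/2.5),.112)
print(sp,k,np.degrees(np.arctan2(*(k-sp)[1::-1])))
cs=[px2z(w,(200+x/2.5,y/2.5),.0455)[:2] for x,y in((354,112),(473,385),(173,209),(303,473))]
for a,b in((0,1),(2,3)): e=cs[b]-cs[a]; print('plate yaw',np.degrees(np.arctan2(e[1],e[0])))
print(r.close_job())
```

```text
[ 0.51013169 -0.16871549  0.086     ] [ 0.57723533 -0.13633207  0.112     ] 25.761402060886006
plate yaw 118.01088630875441
plate yaw 117.53690681621282
the job is handed in; nothing more can be done
None
```

The job is done and handed in after about 18 s of the 67 s allowed. I turned the handle to released, pushed the drift through both corner pin holes, turned the handle back to locked and left the drift standing.

- **Drift:** The collar met the plate with a 15.6 N upward force at a height that works out to 45.4 mm, against the expected 45.5 mm. In the last side image its top is within a pixel of where a fully home drift should show.
- **Handle:** The lever measures 25.8° in the last picture, against 25.9° when it was locked at the start.
- **Plate:** Its yaw went from about 121.4° to about 117.8° by hand-picked corners. I put the die at about 115.7° from the lever and brass strip, so about 2° remains. The corner picks are good to about 1° and the drift fits loosely in its holes, so that is most of the difference. In the pictures the edges look parallel and the holes show through.
- **Everything else:** The punches, bottle, cup, jar and loupe look undisturbed in the last pictures, and the arm was clear of everything when I handed in.

Wrist force readings between moves peaked at about 16 N. No check failed outright; the plate angle is the one that did not match exactly.

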